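Sort the equipment feet by the drag of their soles

ROBOT

A 7-joint arm with a two-finger parallel gripper is mounted at the origin on the work surface. World frame = base frame: x ahead of the robot, y to its left, z up, the work surface at z = 0. Lengths are in m, angles in degrees, forces in N, time in s.
With the tool pointing down it reaches from about 0.425 to 0.875 m from the base axis. Payload 4.7 kg.
Tool frame: the origin (TCP) lies midway between the tips of the shut fingers; the grasp point (between the pads) lies 19 mm behind it; z points along the fingers, y is the direction in which the jaws open and shut (so a half turn about z gives the same grasp; the last joint's range is limited). The gripper opens to 87 mm and grips with 3 to 60 N. Pads are 19 mm wide; open, the fingers measure 117 mm over their backs; the gripper's body (75 mm by 190 mm) begins 51 mm behind the grasp point.
Start: joints at [-65.827, 18.392, -4.016, 83.108, 1.295, 78.541, -3.26], TCP at [0.258, 0.597, 0.223] pointing down, gripper open.
Joint ranges: [-163.93, 163.93], [-17.29, 119.83], [-79.2, 71.16], [3.27, 140.29], [-89.18, 269.18], [5.43, 117.66], [-154.24, 154.24]. Speed limits (degrees/s): [147.25, 147.25, 180, 180, 180, 180, 180].

INTERFACE

Orientations are given as [roll, pitch, yaw] about the fixed x, y, z axes, in that order (R = Rz(yaw) Ry(pitch) Rx(roll)).
In Python, from cell import env gives the robot as it stands.
- The arm moves only by the tool apply_moves, never from a script. Its argument "targets" is a list of rows, each a list of 2 entries, a list of its own where there are three numbers: the shift along the world's x, y, z in mm, then the turn, a rotation vector about the world's x, y, z in rad. A call has 1 to 8 rows; each row is the pose to reach, as a shift and turn from the pose commanded when the call began; what a row does not reach only later rows make up. A row lasts 1/10 s, in which the tool goes at most 50 mm and 8.59 degrees, less where a joint would pass 70% of its speed; a pose out of reach is approached as far as the arm can. A call with a gripper value outside its range is refused whole. "hand" is the finger opening in mm, from 0 to 87, set as the call begins (left out, the last holds). The fingers move at their own pace and stop on an object; "squeeze" is the grip in N (left out, the last holds). Time passes only in rows, so rows that repeat a pose let the fingers close. It gives the time, the measured TCP pose, the force and the opening at its end, in the units of the state.
- env.get_obs(): the state, without advancing time (a new reading comes with each control period).
- env.read_camera(name): name is "side" or "top" or "wrist"; returns a dict with "image" (480x640x3 uint8, red, green, blue), "camera_matrix" (3x3 intrinsics, pixels), "camera_from_world" (4x4, takes a point from world to camera coordinates); the wrist camera has in their place "mount" (4x4, takes a point from camera to tool coordinates, whose origin is the TCP and whose axes are the flange's). Camera axes: x right, y down, z forward; pixel columns grow to the right and rows downward; lengths in m; the calibration is good to about 2 mm. A picture is of the moment at which its call begins: read the wrist's pose just before it. There is no depth.
- env.sign_off(): hands the job in, once; it reports no verdict.
Trained networks look in a picture, given as the dict that the camera call returned (one of the last four; its "shot" number tells which), for a name from the list of things; names that differ only in an ending like _2 or _b are one class to them, and where a whole thing is asked for, a point or a joint stands for the part that bears it (a point fixed in the world has none). Each returns a list of dicts, best first, with "conf" (0 to 1); they miss things now and then, are a little off and sometimes report something else, mostly with a low value. They report only what shows in the picture. A call takes as long as a camera call.
- env.regions_of(picture, target): "region" (480x640 bool, what is visible of it) and "rect" ([left, top, right, bottom] in pixels, round what is visible of it).
The state is a dict: "time_s": time; "qpos": joint angles; "joint_velocities": joint speeds; "effort": joint torques, N m; "tool_pos": TCP position; "tool_rot": TCP orientation; "force": force on the tool from outside, world axes, zero at the start; "wrist_torque": the same for the moment, N m; "grip_width": finger opening in m.
Only numpy, scipy, OpenCV 4.12 (cv2) and the standard library are available. Lean on these libraries where they do the work, as an engineer would, in place of code of your own. Each camera call takes 0.05 s, during which the arm holds its last target. There are 200 camera calls.

TASK

The metal equipment feet standing on the packing bench have been mixed up: some have soles that grip and some have slippery soles, and they look the same, so drag each along the bench and feel how hard it drags. Set every gripping foot in the customer's carton, the one with the packing-slip stand behind it, and every slippery foot in the other carton, all standing upright and flat on the carton's floor, put down gently and not dropped. Leave everything else on the bench where it is.

Things in the scene. Friction and masses are not known exactly. Their poses are not given: they have to be found in the camera images.
- foot1_mid (a point): Cast metal foot, 0.85 kg, may be absent. Base 96 (own x) x 76 (own y) x 20 mm; on its middle a 36 x 36 mm square boss (sides along own x, y), top 66 mm up: grip that. Point: its centre, 33 mm above the underside, z up. Feet look alike; the number tells nothing of the sole. On the bench a gripping sole drags with about 0.85 (0.4 or more once stopped), a slippery one with 0.15 of its load (weight and what the hand presses).
- foot2_mid (a point): Cast metal foot, 0.85 kg, may be absent. Base 96 (own x) x 76 (own y) x 20 mm; on its middle a 36 x 36 mm square boss (sides along own x, y), top 66 mm up: grip that. Point: its centre, 33 mm above the underside, z up. Feet look alike; the number tells nothing of the sole. On the bench a gripping sole drags with about 0.85 (0.4 or more once stopped), a slippery one with 0.15 of its load (weight and what the hand presses).
- foot3_mid (a point): Cast metal foot, 0.85 kg, may be absent. Base 96 (own x) x 76 (own y) x 20 mm; on its middle a 36 x 36 mm square boss (sides along own x, y), top 66 mm up: grip that. Point: its centre, 33 mm above the underside, z up. Feet look alike; the number tells nothing of the sole. On the bench a gripping sole drags with about 0.85 (0.4 or more once stopped), a slippery one with 0.15 of its load (weight and what the hand presses).
- foot4_mid (a point): Cast metal foot, 0.85 kg, may be absent. Base 96 (own x) x 76 (own y) x 20 mm; on its middle a 36 x 36 mm square boss (sides along own x, y), top 66 mm up: grip that. Point: its centre, 33 mm above the underside, z up. Feet look alike; the number tells nothing of the sole. On the bench a gripping sole drags with about 0.85 (0.4 or more once stopped), a slippery one with 0.15 of its load (weight and what the hand presses).
- foot5_mid (a point): Cast metal foot, 0.85 kg, may be absent. Base 96 (own x) x 76 (own y) x 20 mm; on its middle a 36 x 36 mm square boss (sides along own x, y), top 66 mm up: grip that. Point: its centre, 33 mm above the underside, z up. Feet look alike; the number tells nothing of the sole. On the bench a gripping sole drags with about 0.85 (0.4 or more once stopped), a slippery one with 0.15 of its load (weight and what the hand presses).
- foot6_mid (a point): Cast metal foot, 0.85 kg, may be absent. Base 96 (own x) x 76 (own y) x 20 mm; on its middle a 36 x 36 mm square boss (sides along own x, y), top 66 mm up: grip that. Point: its centre, 33 mm above the underside, z up. Feet look alike; the number tells nothing of the sole. On the bench a gripping sole drags with about 0.85 (0.4 or more once stopped), a slippery one with 0.15 of its load (weight and what the hand presses).
- carton_left: Low open cardboard carton on the robot's left (+y), fixed: outside 330 mm (own x) by 160 mm (own y) by 60 mm high, walls and floor 5 mm thick. Origin: centre of its underside, own x roughly along the world's x. Holds three feet in a row.
- carton_right: The same carton on the robot's right (-y).
- slip_stand: Packing-slip stand: wooden base 60 by 100 by 12 mm with an upright clear panel holding a blank sheet of paper, 142 mm high in all. Stands behind the far end of either the left carton (its y is positive) or the right one (y negative), thereby marking it as the customer's carton. Origin: centre of its underside.
- tape_roll: Roll of brown packing tape lying flat, 100 mm across, 48 mm high, behind the other carton. Bystander; origin at the centre of its underside.
- glue_jar: White jar, 34 mm across, 55 mm high, standing among the feet. Bystander; origin at the centre of its underside.
- stamp: Hand stamp, 34 by 26 mm base, 52 mm high, standing among the feet. Bystander; origin at the centre of its underside.
- tape_gun: Hand tape dispenser with a roll, about 220 mm long and 105 mm high, lying outside the left carton. Bystander; origin under its plate.
- box_knife: Grey box knife, about 145 mm long, 16 mm thick, lying outside the right carton. Bystander; origin at the centre of its underside.

How it is judged (in metres and radians):
At the end, for the whole second after the job is handed in: Every foot present stands in its carton (gripping: the one behind which the slip stand stands; slippery: the other), centre within the walls, underside less than 14 mm above the carton's, tilted under 0.12 rad, at rest. (The judge's names for the feet do not match the numbers.) (((world y of slip_stand above 0 m and (x of gripping_foot_a in the frame of carton_left between -0.16 and 0.16 m and y of gripping_foot_a in the frame of carton_left between -0.075 and 0.075 m and z of gripping_foot_a in the frame of carton_left below 0.014 m and angle between gripping_foot_a's own z axis and vertical below 0.12 rad and linear speed of gripping_foot_a below 0.02 m/s) and (x of gripping_foot_b in the frame of carton_left between -0.16 and 0.16 m and y of gripping_foot_b in the frame of carton_left between -0.075 and 0.075 m and z of gripping_foot_b in the frame of carton_left below 0.014 m and angle between gripping_foot_b's own z axis and vertical below 0.12 rad and linear speed of gripping_foot_b below 0.02 m/s) and (x of gripping_foot_c in the frame of carton_left between -0.16 and 0.16 m and y of gripping_foot_c in the frame of carton_left between -0.075 and 0.075 m and z of gripping_foot_c in the frame of carton_left below 0.014 m and angle between gripping_foot_c's own z axis and vertical below 0.12 rad and linear speed of gripping_foot_c below 0.02 m/s) and (x of slippery_foot_a in the frame of carton_right between -0.16 and 0.16 m and y of slippery_foot_a in the frame of carton_right between -0.075 and 0.075 m and z of slippery_foot_a in the frame of carton_right below 0.014 m and angle between slippery_foot_a's own z axis and vertical below 0.12 rad and linear speed of slippery_foot_a below 0.02 m/s) and (x of slippery_foot_b in the frame of carton_right between -0.16 and 0.16 m and y of slippery_foot_b in the frame of carton_right between -0.075 and 0.075 m and z of slippery_foot_b in the frame of carton_right below 0.014 m and angle between slippery_foot_b's own z axis and vertical below 0.12 rad and linear speed of slippery_foot_b below 0.02 m/s) and (x of slippery_foot_c in the frame of carton_right between -0.16 and 0.16 m and y of slippery_foot_c in the frame of carton_right between -0.075 and 0.075 m and z of slippery_foot_c in the frame of carton_right below 0.014 m and angle between slippery_foot_c's own z axis and vertical below 0.12 rad and linear speed of slippery_foot_c below 0.02 m/s)) or (world y of slip_stand below 0 m and (x of gripping_foot_a in the frame of carton_right between -0.16 and 0.16 m and y of gripping_foot_a in the frame of carton_right between -0.075 and 0.075 m and z of gripping_foot_a in the frame of carton_right below 0.014 m and angle between gripping_foot_a's own z axis and vertical below 0.12 rad and linear speed of gripping_foot_a below 0.02 m/s) and (x of gripping_foot_b in the frame of carton_right between -0.16 and 0.16 m and y of gripping_foot_b in the frame of carton_right between -0.075 and 0.075 m and z of gripping_foot_b in the frame of carton_right below 0.014 m and angle between gripping_foot_b's own z axis and vertical below 0.12 rad and linear speed of gripping_foot_b below 0.02 m/s) and (x of gripping_foot_c in the frame of carton_right between -0.16 and 0.16 m and y of gripping_foot_c in the frame of carton_right between -0.075 and 0.075 m and z of gripping_foot_c in the frame of carton_right below 0.014 m and angle between gripping_foot_c's own z axis and vertical below 0.12 rad and linear speed of gripping_foot_c below 0.02 m/s) and (x of slippery_foot_a in the frame of carton_left between -0.16 and 0.16 m and y of slippery_foot_a in the frame of carton_left between -0.075 and 0.075 m and z of slippery_foot_a in the frame of carton_left below 0.014 m and angle between slippery_foot_a's own z axis and vertical below 0.12 rad and linear speed of slippery_foot_a below 0.02 m/s) and (x of slippery_foot_b in the frame of carton_left between -0.16 and 0.16 m and y of slippery_foot_b in the frame of carton_left between -0.075 and 0.075 m and z of slippery_foot_b in the frame of carton_left below 0.014 m and angle between slippery_foot_b's own z axis and vertical below 0.12 rad and linear speed of slippery_foot_b below 0.02 m/s) and (x of slippery_foot_c in the frame of carton_left between -0.16 and 0.16 m and y of slippery_foot_c in the frame of carton_left between -0.075 and 0.075 m and z of slippery_foot_c in the frame of carton_left below 0.014 m and angle between slippery_foot_c's own z axis and vertical below 0.12 rad and linear speed of slippery_foot_c below 0.02 m/s)))); the robot touches nothing.
It fails at once if a bystander (slip stand, tape roll, jar, stamp, tape gun, box knife) is shifted by more than 50 mm or knocked over (distance of any of slip_stand, tape_roll, glue_jar, stamp, tape_gun, box_knife from where it was at the start of the episode above 0.05 m or angle between any of slip_stand, tape_roll, glue_jar, stamp, tape_gun, box_knife's own z axis and vertical above 0.7 rad).
It fails at once if a foot strikes a carton's floor with more than 60 N, as when it is dropped in from a height (contact force between any of slippery_foot_b, gripping_foot_c, gripping_foot_a, slippery_foot_c, slippery_foot_a, gripping_foot_b and carton_left_c0 above 60 N or contact force between any of slippery_foot_b, gripping_foot_c, gripping_foot_a, slippery_foot_c, slippery_foot_a, gripping_foot_b and carton_right_c0 above 60 N).
Of slippery_foot_b, gripping_foot_c, gripping_foot_a, slippery_foot_c, slippery_foot_a, gripping_foot_b only 4 to 6 are there at a start; the rules pass over those that are not, and their reading is None.
At some moment in a run one of slippery_foot_b, gripping_foot_c, gripping_foot_a, slippery_foot_c, slippery_foot_a, gripping_foot_b may be knocked a few centimetres aside while the robot is not near it.
It also fails if it takes over 210 s, if anything falls off the work surface, if the arm or the gripper's body presses on something with over 40 N, if the wrist force passes 120 N, or if a joint passes its speed limit or range.

## Working session

There is one attempt and no reset: what is moved stays moved. The work goes in short steps, Python scripts to look and compute and a tool call to move; the robot and the scene stay as the last step left them, time stands still between calls to the robot, and variables do not carry over. Pictures are saved under pics/ and viewed, about 12 in all and at most 16, crops included, and the job is handed in when it is done.

Besides the shell and the picture viewer there is one more tool, called after "Call:" by a JSON object that holds its "method" and its "body". apply_moves: Moves the arm, as the interface text tells. Its arguments: {"type":"object","properties":{"targets":{"type":"array","items":{"type":"array"}},"hand":{"type":"number"},"squeeze":{"type":"number"}},"required":["targets"]}

```bash
mkdir -p pics; ls
cat > h.py <<'E'
import numpy as np, cv2
from cell import env
def shot(n):
    return env.read_camera(n)
def save(p,name): cv2.imwrite('pics/%s.png'%name, p['image'][:,:,::-1])
def ray(p,uv):
    K=np.array(p['camera_matrix']);T=np.array(p['camera_from_world'])
    d=T[:3,:3].T@np.linalg.solve(K,[uv[0],uv[1],1.]); return -T[:3,:3].T@T[:3,3],d
def atz(p,uv,z):
    o,d=ray(p,uv); return o+d*(z-o[2])/d[2]
def proj(p,X):
    T=np.array(p['camera_from_world']);c=T[:3,:3]@np.array(X)+T[:3,3]
    q=np.array(p['camera_matrix'])@c; return q[:2]/q[2]
E
python3 - <<'E'
from h import *
o=env.get_obs(); print(o['tool_pos'],o['tool_rot'],o['force'],o['grip_width'],o['time_s'])
for n in ['top','side']:
    p=shot(n); save(p,n+'0'); T=np.array(p['camera_from_world']); print(n,-T[:3,:3].T@T[:3,3])
    for t in ['foot1_mid','carton_left','carton_right','slip_stand','tape_roll','glue_jar','stamp','tape_gun','box_knife']:
        for r in env.regions_of(p,t):
            ys,xs=np.nonzero(r['region']); c=(xs.mean(),ys.mean())
            print(n,t,round(r['conf'],2),np.round(r['rect']),np.round(c),atz(p,c,.03).round(3))
E
```

```text
pics
[0.25756264 0.59618204 0.2214606 ] [-1.79890222e+02  2.33005952e-03  1.56636944e+02] [-0.02208134 -0.2727509   0.19367372] 0.08715596575172557 0.0
top [0.31868953 0.01708606 1.56044453]
top foot1_mid 0.8 [380. 283. 413. 319.] [397. 300.] [ 0.461 -0.156  0.03 ]
top carton_left 0.75 [175. 217. 244. 349.] [208. 282.] [0.511 0.332 0.03 ]
top carton_right 0.85 [437. 209. 513. 348.] [475. 278.] [ 0.519 -0.36   0.03 ]
top slip_stand 0.95 [416. 167. 470. 212.] [441. 189.] [ 0.758 -0.283  0.03 ]
top tape_roll 0.58 [215. 172. 250. 213.] [232. 191.] [0.755 0.275 0.03 ]
top glue_jar 0.71 [298. 253. 312. 272.] [305. 262.] [0.563 0.081 0.03 ]
top tape_gun 0.94 [107. 252. 149. 339.] [130. 299.] [0.467 0.53  0.03 ]
top box_knife 0.96 [520. 274. 569. 305.] [543. 290.] [ 0.486 -0.534  0.03 ]
side [ 0.27395606 -0.84416919  1.02732987]
side foot1_mid 0.76 [254. 296. 304. 334.] [277. 315.] [ 0.456 -0.171  0.03 ]
side carton_left 0.9 [173. 141. 300. 220.] [237. 179.] [0.508 0.323 0.03 ]
side carton_right 0.95 [249. 312. 425. 447.] [335. 377.] [ 0.513 -0.363  0.03 ]
side slip_stand 0.59 [397. 264. 431. 336.] [415. 309.] [ 0.754 -0.276  0.03 ]
side slip_stand 0.47 [172. 143. 298. 220.] [237. 179.] [0.508 0.324 0.03 ]
side tape_roll 0.92 [304. 154. 338. 188.] [321. 170.] [0.75  0.267 0.03 ]
side glue_jar 0.79 [275. 220. 294. 243.] [282. 231.] [0.559 0.078 0.03 ]
side stamp 0.59 [292. 267. 309. 288.] [300. 277.] [ 0.545 -0.085  0.03 ]
side tape_gun 0.81 [174. 116. 247. 162.] [204. 142.] [0.465 0.535 0.03 ]
side box_knife 0.87 [354. 429. 370. 480.] [360. 456.] [ 0.492 -0.53   0.03 ]
side box_knife 0.6 [224. 210. 261. 246.] [240. 227.] [0.46  0.134 0.03 ]
```

Run:
```python
import cv2
a=cv2.imread('pics/top0.png')[150:370,90:590]; cv2.imwrite('pics/top0c.png',cv2.resize(a,(800,352),interpolation=cv2.INTER_CUBIC))
a=cv2.imread('pics/side0.png')[100:480,140:460]; cv2.imwrite('pics/side0c.png',cv2.resize(a,(640,600) if 0 else (500,594),interpolation=cv2.INTER_CUBIC))
```

```text
(no output)
```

View pics/top0c.png

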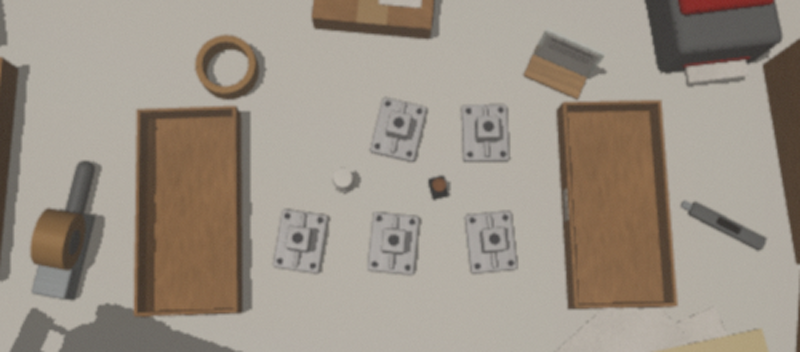

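View pics/side0c.png

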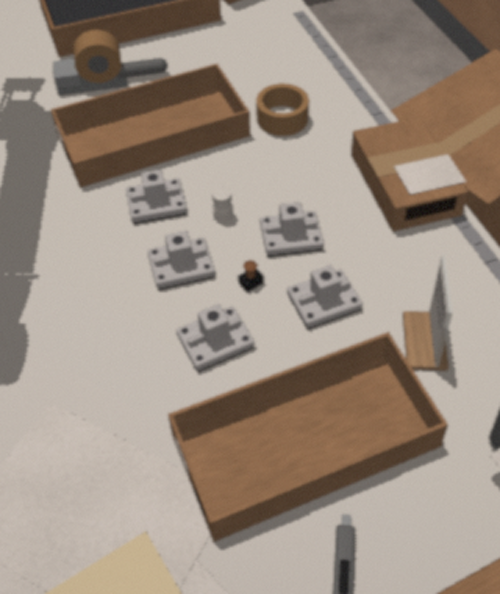

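Both pictures agree. There are five feet, at crop pixels (399,122), (488,127), (298,238), (393,240) and (494,239). The slip stand is behind the right carton, so gripping feet go right and slippery feet go left. Next I'll measure exact poses.

```bash
cat >> h.py <<'E'
def feet(p=None,dbg=None):
    """foot poses from the top picture: base outline (top face z=.02)"""
    p=p or shot('top'); out=[]
    seen=[]
    for k in range(1,7):
        for r in env.regions_of(p,'foot%d_mid'%k):
            ys,xs=np.nonzero(r['region']); 
            if len(xs)<200 or r['conf']<.3: continue
            c=np.array([xs.mean(),ys.mean()])
            if any(np.hypot(*(c-s))<15 for s in seen): continue
            seen.append(c)
            cs=max(cv2.findContours(r['region'].astype('uint8'),0,2)[0],key=len)[:,0].astype(float)
            W=np.array([atz(p,q,.02)[:2] for q in cs])
            (x,y),(w,h),a=cv2.minAreaRect((W*1000).astype(np.float32))
            if w<h: a+=90
            a=(a+90)%180-90
            out.append((round(r['conf'],2),round(x),round(y),round(a,1),round(max(w,h)),round(min(w,h))))
    return out
E
python3 - <<'E'
from h import *
p=shot('top')
for f in feet(p): print(f)
for q in [(399,122),(488,127),(298,238),(393,240),(494,239)]:
    print('boss',atz(p,(q[0]/1.6+90,q[1]/1.6+150),.066).round(3))
cl={'L':[(136,108),(237,107),(241,313),(134,314)],'R':[(559,104),(660,101),(676,304),(570,307)]}
for k,c in cl.items():
    W=np.array([atz(p,(a/1.6+90,b/1.6+150),.06) for a,b in c]); (c,s,a)=cv2.minAreaRect((W[:,:2]*1000).astype(np.float32)); print(k,c,s,a)
    print(W[:,:2].round(3).tolist())
for t in ['carton_left','carton_right']:
  for r in env.regions_of(p,t):
    c=max(cv2.findContours(r['region'].astype('uint8'),0,2)[0],key=len)[:,0]
    W=np.array([atz(p,q,.06)[:2] for q in c]); print(t,r['conf'],cv2.minAreaRect((W*1000).astype(np.float32)))
E
```

```text
(0.68, 489, -535, 61.4, 142, 24)
(0.67, 462, -157, 5.3, 96, 77)
(0.47, 462, 0, -6.6, 98, 80)
(0.87, 642, -153, 0.8, 96, 75)
(0.34, 524, -363, 0.7, 347, 180)
(0.96, 464, 150, -8.9, 98, 78)
(0.9, 650, -8, -12.3, 100, 75)
boss [ 0.649 -0.009  0.066]
boss [ 0.64  -0.152  0.066]
boss [0.463 0.151 0.066]
boss [0.46  0.002 0.066]
boss [ 0.46  -0.157  0.066]
L (511.83349609375, 327.16888427734375) (333.8250732421875, 165.69972229003906) 2.1499202251434326
[[0.676, 0.416], [0.676, 0.253], [0.348, 0.238], [0.347, 0.404]]
R (519.0682983398438, -353.01953125) (326.2437438964844, 165.18829345703125) 0.8276297450065613
[[0.679, -0.269], [0.683, -0.433], [0.359, -0.438], [0.355, -0.273]]
carton_left 0.68 ((512.2440185546875, 326.2353515625), (334.8916015625, 170.0895233154297), 2.4464898109436035)
carton_right 0.64 ((520.3900756835938, -351.4822082519531), (336.3876953125, 175.93228149414062), 1.2857110500335693)
```

Call:
{"method": "apply_moves", "body": {"targets": [[[206,-446,-60],[0,0,0.253]],[[206,-446,-60],[0,0,0.253]],[[206,-446,-60],[0,0,0.253]],[[206,-446,-60],[0,0,0.253]],[[206,-446,-60],[0,0,0.253]],[[206,-446,-60],[0,0,0.253]],[[206,-446,-60],[0,0,0.253]],[[206,-446,-60],[0,0,0.253]]], "hand": 80, "squeeze": 25}}

```text
time_s: 2.25
tool_pos: [0.4249, 0.2344, 0.1743]
tool_rot: [179.9, 0.0, 171.1]
force: [0.9, 0.4, 0.2]
grip_width: 0.08
```

Call:
{"method": "apply_moves", "body": {"targets": [[[39,-85,0],[0,0,0]],[[39,-85,0],[0,0,0]],[[39,-85,-50],[0,0,0]],[[39,-85,-90],[0,0,0]],[[39,-85,-90],[0,0,0]],[[39,-85,-90],[0,0,0]]]}}

```text
time_s: 2.85
tool_pos: [0.4633, 0.1514, 0.0846]
tool_rot: [-180.0, -0.0, 171.1]
force: [1.3, 1.0, 0.5]
grip_width: 0.0799
```

Run:
```python
from h import *
o=env.get_obs(); print(o['tool_pos'],o['tool_rot'],o['force']); p=env.read_camera('wrist'); save(p,'w1'); print(np.round(p['mount'],3),p['camera_matrix'])
```

```text
[0.46326753 0.15137291 0.08459091] [-1.79974915e+02 -2.52454245e-02  1.71148302e+02] [1.28798345 0.95766331 0.48023157]
[[-0.    -0.956 -0.293  0.081]
 [ 1.    -0.    -0.001 -0.   ]
 [ 0.001 -0.293  0.956 -0.162]
 [ 0.     0.     0.     1.   ]] [[414.71295053   0.         319.56427067]
 [  0.         414.71295053 235.53580949]
 [  0.           0.           1.        ]]
```

View pics/w1.png

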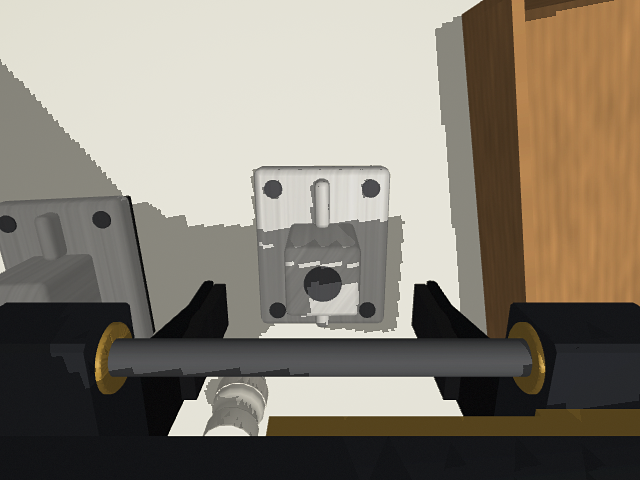

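The wrist view shows the foot square between the fingers at pixel (322,285), and nothing is in the way. I'll go down and close.

Call:
{"method": "apply_moves", "body": {"targets": [[[0,-1,-30],[0,0,0]],[[0,-1,-56],[0,0,0]],[[0,-1,-56],[0,0,0]],[[0,-1,-56],[0,0,0]]]}}

```text
time_s: 3.3
tool_pos: [0.4647, 0.1511, 0.0301]
tool_rot: [179.9, 0.1, 171.2]
force: [0.1, -0.3, 0.5]
grip_width: 0.0799
```

Call:
{"method": "apply_moves", "body": {"targets": [[[0,0,0],[0,0,0]],[[0,0,0],[0,0,0]],[[0,0,0],[0,0,0]],[[0,0,0],[0,0,0]],[[0,0,0],[0,0,0]],[[0,0,0],[0,0,0]],[[0,0,0],[0,0,0]],[[0,0,0],[0,0,0]]], "hand": 30}}

```text
time_s: 4.1
tool_pos: [0.4634, 0.1508, 0.0282]
tool_rot: [180.0, 0.0, 171.1]
force: [0.5, 0.9, -0.1]
grip_width: 0.0357
```

Call:
{"method": "apply_moves", "body": {"targets": [[[-6,0,-1],[0,0,0]],[[-12,0,-1],[0,0,0]],[[-18,0,-1],[0,0,0]],[[-24,0,-1],[0,0,0]],[[-30,0,-1],[0,0,0]]]}}

```text
time_s: 4.6
tool_pos: [0.4343, 0.1503, 0.0281]
tool_rot: [179.9, 0.2, 171.1]
force: [4.1, -0.2, 5.5]
grip_width: 0.0359
```

Call:
{"method": "apply_moves", "body": {"targets": [[[6,0,0],[0,0,0]],[[12,0,0],[0,0,0]],[[18,0,0],[0,0,0]],[[24,0,0],[0,0,0]],[[30,0,0],[0,0,0]]]}}

```text
time_s: 5.1
tool_pos: [0.4609, 0.1508, 0.0281]
tool_rot: [-180.0, -0.3, 171.2]
force: [-6.6, 0.2, 15.7]
grip_width: 0.0355
```

Call:
{"method": "apply_moves", "body": {"targets": [[[-5,0,0],[0,0,0]],[[-10,0,0],[0,0,0]],[[-15,0,0],[0,0,0]],[[-20,0,0],[0,0,0]]]}}

```text
time_s: 5.5
tool_pos: [0.4443, 0.1503, 0.0281]
tool_rot: [179.9, 0.2, 171.1]
force: [4.1, -0.4, 5.9]
grip_width: 0.0358
```

Call:
{"method": "apply_moves", "body": {"targets": [[[-5,0,0],[0,0,0]],[[-10,0,0],[0,0,0]]]}}

```text
time_s: 5.7
tool_pos: [0.4343, 0.1503, 0.0281]
tool_rot: [179.9, 0.2, 171.1]
force: [3.5, 0.3, 6.2]
grip_width: 0.0355
```

Call:
{"method": "apply_moves", "body": {"targets": [[[-5,0,0],[0,0,0]]]}}

```text
time_s: 5.8
tool_pos: [0.4293, 0.1503, 0.0281]
tool_rot: [179.9, 0.2, 171.1]
force: [3.9, 0.2, 6.4]
grip_width: 0.0358
```

Call:
{"method": "apply_moves", "body": {"targets": [[[0,0,0],[0,0,0]],[[0,0,0],[0,0,0]],[[0,0,0],[0,0,0]],[[0,0,0],[0,0,0]]]}}

```text
time_s: 6.2
tool_pos: [0.4284, 0.1504, 0.0281]
tool_rot: [180.0, 0.0, 171.1]
force: [0.6, -0.5, 9.1]
grip_width: 0.036
```

Call:
{"method": "apply_moves", "body": {"targets": [[[5,0,0],[0,0,0]],[[10,0,0],[0,0,0]],[[15,0,0],[0,0,0]],[[20,0,0],[0,0,0]]]}}

```text
time_s: 6.6
tool_pos: [0.4458, 0.1508, 0.0281]
tool_rot: [-180.0, -0.3, 171.2]
force: [-7.4, 0.1, 16.6]
grip_width: 0.0356
```

Call:
{"method": "apply_moves", "body": {"targets": [[[5,0,0],[0,0,0]],[[10,0,0],[0,0,0]]]}}

```text
time_s: 6.8
tool_pos: [0.4558, 0.1508, 0.0281]
tool_rot: [-180.0, -0.3, 171.2]
force: [-7.6, -0.5, 16.0]
grip_width: 0.0356
```

Call:
{"method": "apply_moves", "body": {"targets": [[[0,0,0],[0,0,0]],[[0,0,0],[0,0,0]],[[0,0,0],[0,0,0]],[[0,0,0],[0,0,0]]]}}

```text
time_s: 7.2
tool_pos: [0.457, 0.1508, 0.0281]
tool_rot: [180.0, -0.1, 171.2]
force: [-2.8, 0.9, 12.0]
grip_width: 0.0357
```

Call:
{"method": "apply_moves", "body": {"targets": [[[0,0,0.5],[0,0,0]],[[0,0,0.5],[0,0,0]],[[0,0,0.5],[0,0,0]],[[0,0,0.5],[0,0,0]],[[0,0,30],[0,0,0]],[[0,0,65],[0,0,0]],[[0,0,65],[0,0,0]]], "hand": 80}}

```text
time_s: 7.9
tool_pos: [0.4613, 0.1513, 0.0961]
tool_rot: [179.7, 0.4, 171.1]
force: [0.6, 0.2, -0.2]
grip_width: 0.0785
```

Call:
{"method": "apply_moves", "body": {"targets": [[[2,-50,0],[0,0,0.04]],[[4,-100,0],[0,0,0.04]],[[5,-150,0],[0,0,0.04]],[[5,-150,0],[0,0,0.04]],[[5,-150,-35],[0,0,0.04]],[[5,-150,-65],[0,0,0.04]],[[5,-150,-65],[0,0,0.04]],[[5,-150,-65],[0,0,0.04]]]}}

```text
time_s: 8.7
tool_pos: [0.4627, 0.0003, 0.0268]
tool_rot: [-180.0, -0.1, 173.4]
force: [0.1, -0.1, 0.1]
grip_width: 0.0801
```

Call:
{"method": "apply_moves", "body": {"targets": [[[0,0,0],[0,0,0]],[[0,0,0],[0,0,0]],[[0,0,0],[0,0,0]],[[0,0,0],[0,0,0]],[[0,0,0],[0,0,0]],[[0,0,0],[0,0,0]],[[0,0,0],[0,0,0]],[[0,0,0],[0,0,0]]], "hand": 30}}

```text
time_s: 9.5
tool_pos: [0.4635, 0.0006, 0.0272]
tool_rot: [180.0, 0.0, 173.4]
force: [-0.5, 1.0, 0.5]
grip_width: 0.0361
```

Call:
{"method": "apply_moves", "body": {"targets": [[[-5,0,-1],[0,0,0]],[[-10,0,-1],[0,0,0]],[[-15,0,-1],[0,0,0]],[[-20,0,-1],[0,0,0]]]}}

```text
time_s: 9.9
tool_pos: [0.4448, 0.0001, 0.0272]
tool_rot: [180.0, 0.2, 173.4]
force: [4.8, -0.6, 5.7]
grip_width: 0.0362
```

Call:
{"method": "apply_moves", "body": {"targets": [[[0,0,0],[0,0,0]],[[0,0,0],[0,0,0]],[[0,0,0],[0,0,0]],[[0,0,0],[0,0,0]]]}}

```text
time_s: 10.3
tool_pos: [0.4439, 0.0001, 0.0272]
tool_rot: [180.0, 0.1, 173.4]
force: [0.2, 0.5, 8.3]
grip_width: 0.0359
```

Call:
{"method": "apply_moves", "body": {"targets": [[[5,0,0],[0,0,0]],[[10,0,0],[0,0,0]],[[15,0,0],[0,0,0]],[[20,0,0],[0,0,0]]]}}

```text
time_s: 10.7
tool_pos: [0.4609, 0.0002, 0.0271]
tool_rot: [180.0, -0.3, 173.4]
force: [-8.1, 0.3, 20.3]
grip_width: 0.0358
```

Call:
{"method": "apply_moves", "body": {"targets": [[[0,0,0],[0,0,0]],[[0,0,0],[0,0,0]],[[0,0,0],[0,0,0]],[[0,0,0],[0,0,0]]]}}

```text
time_s: 11.1
tool_pos: [0.4622, 0.0002, 0.0271]
tool_rot: [180.0, -0.1, 173.4]
force: [-3.2, 0.5, 14.9]
grip_width: 0.0359
```

Call:
{"method": "apply_moves", "body": {"targets": [[[0,0,0.5],[0,0,0]],[[0,0,0.5],[0,0,0]],[[0,0,0.5],[0,0,0]],[[0,0,0.5],[0,0,0]],[[0,0,30],[0,0,0]],[[0,0,65],[0,0,0]],[[0,0,65],[0,0,0]]], "hand": 80}}

```text
time_s: 11.8
tool_pos: [0.4664, 0.0004, 0.0949]
tool_rot: [179.9, 0.4, 173.4]
force: [0.9, -0.3, 0.4]
grip_width: 0.0785
```

Call:
{"method": "apply_moves", "body": {"targets": [[[0,-50,0],[0,0,0.1]],[[0,-100,0],[0,0,0.208]],[[0,-150,0],[0,0,0.208]],[[0,-157,0],[0,0,0.208]],[[0,-157,-35],[0,0,0.208]],[[0,-157,-64],[0,0,0.208]],[[0,-157,-64],[0,0,0.208]],[[0,-157,-64],[0,0,0.208]]]}}

```text
time_s: 12.6
tool_pos: [0.4627, -0.1565, 0.0268]
tool_rot: [180.0, -0.1, -174.6]
force: [0.0, -0.3, -0.4]
grip_width: 0.08
```

Call:
{"method": "apply_moves", "body": {"targets": [[[0,0,0],[0,0,0]],[[0,0,0],[0,0,0]],[[0,0,0],[0,0,0]],[[0,0,0],[0,0,0]],[[0,0,0],[0,0,0]],[[0,0,0],[0,0,0]],[[0,0,0],[0,0,0]],[[0,0,0],[0,0,0]]], "hand": 30}}

```text
time_s: 13.4
tool_pos: [0.4633, -0.1565, 0.0272]
tool_rot: [180.0, 0.0, -174.7]
force: [-0.4, 1.3, 1.5]
grip_width: 0.036
```

Call:
{"method": "apply_moves", "body": {"targets": [[[-5,0,-1],[0,0,0]],[[-10,0,-1],[0,0,0]],[[-15,0,-1],[0,0,0]],[[-20,0,-1],[0,0,0]]]}}

```text
time_s: 13.8
tool_pos: [0.4447, -0.1572, 0.0271]
tool_rot: [-180.0, 0.2, -174.7]
force: [4.6, 0.2, 4.9]
grip_width: 0.0359
```

Call:
{"method": "apply_moves", "body": {"targets": [[[0,0,0],[0,0,0]],[[0,0,0],[0,0,0]],[[0,0,0],[0,0,0]],[[0,0,0],[0,0,0]]]}}

```text
time_s: 14.2
tool_pos: [0.4438, -0.1572, 0.0271]
tool_rot: [-180.0, 0.1, -174.7]
force: [1.0, -0.1, 10.3]
grip_width: 0.0359
```

Call:
{"method": "apply_moves", "body": {"targets": [[[5,0,0],[0,0,0]],[[10,0,0],[0,0,0]],[[15,0,0],[0,0,0]],[[20,0,0],[0,0,0]]]}}

```text
time_s: 14.6
tool_pos: [0.4613, -0.1577, 0.0271]
tool_rot: [179.9, -0.2, -174.7]
force: [-7.9, 0.3, 17.8]
grip_width: 0.0358
```

Call:
{"method": "apply_moves", "body": {"targets": [[[0,0,0],[0,0,0]],[[0,0,0],[0,0,0]],[[0,0,0],[0,0,0]],[[0,0,0],[0,0,0]]]}}

```text
time_s: 15.0
tool_pos: [0.4626, -0.1577, 0.0271]
tool_rot: [180.0, -0.0, -174.7]
force: [-2.8, 0.5, 12.7]
grip_width: 0.0356
```

Call:
{"method": "apply_moves", "body": {"targets": [[[0,0,0.5],[0,0,0]],[[0,0,0.5],[0,0,0]],[[0,0,0.5],[0,0,0]],[[0,0,0.5],[0,0,0]],[[0,0,30],[0,0,0]],[[0,0,68],[0,0,0]],[[0,0,68],[0,0,0]]], "hand": 80}}

```text
time_s: 15.7
tool_pos: [0.4666, -0.1577, 0.0983]
tool_rot: [-179.9, 0.5, -174.7]
force: [0.4, -0.2, -0.0]
grip_width: 0.0779
```

Call:
{"method": "apply_moves", "body": {"targets": [[[50,2,0],[0,0,-0.079]],[[100,3,0],[0,0,-0.079]],[[150,4,0],[0,0,-0.079]],[[180,5,0],[0,0,-0.079]],[[180,5,0],[0,0,-0.079]],[[180,5,-35],[0,0,-0.079]],[[180,5,-67],[0,0,-0.079]],[[180,5,-67],[0,0,-0.079]]]}}

```text
time_s: 16.5
tool_pos: [0.6379, -0.1509, 0.0215]
tool_rot: [179.9, -0.6, -179.2]
force: [-0.0, 1.1, -1.0]
grip_width: 0.0801
```

Call:
{"method": "apply_moves", "body": {"targets": [[[0,0,0],[0,0,0]],[[0,0,0],[0,0,0]],[[0,0,0],[0,0,0]],[[0,0,0],[0,0,0]],[[0,0,0],[0,0,0]],[[0,0,0],[0,0,0]],[[0,0,0],[0,0,0]],[[0,0,0],[0,0,0]]], "hand": 30}}

```text
time_s: 17.3
tool_pos: [0.6434, -0.1517, 0.0274]
tool_rot: [180.0, 0.0, -179.2]
force: [0.1, 0.4, 2.6]
grip_width: 0.0359
```

Call:
{"method": "apply_moves", "body": {"targets": [[[-5,0,-1],[0,0,0]],[[-10,0,-1],[0,0,0]],[[-15,0,-1],[0,0,0]],[[-20,0,-1],[0,0,0]]]}}

```text
time_s: 17.7
tool_pos: [0.6264, -0.1517, 0.0275]
tool_rot: [-180.0, 0.4, -179.2]
force: [6.3, -0.2, 1.0]
grip_width: 0.0357
```

Call:
{"method": "apply_moves", "body": {"targets": [[[0,0,0],[0,0,0]],[[0,0,0],[0,0,0]],[[0,0,0],[0,0,0]],[[0,0,0],[0,0,0]]]}}

```text
time_s: 18.1
tool_pos: [0.6255, -0.1517, 0.0274]
tool_rot: [-180.0, 0.2, -179.2]
force: [4.5, 0.7, 4.2]
grip_width: 0.0358
```

Call:
{"method": "apply_moves", "body": {"targets": [[[5,0,0],[0,0,0]],[[10,0,0],[0,0,0]],[[15,0,0],[0,0,0]],[[20,0,0],[0,0,0]]]}}

```text
time_s: 18.5
tool_pos: [0.6345, -0.1527, 0.0267]
tool_rot: [179.8, -1.1, -179.3]
force: [-22.3, 2.0, 25.0]
grip_width: 0.0354
```

Call:
{"method": "apply_moves", "body": {"targets": [[[0,0,0],[0,0,0]],[[0,0,0],[0,0,0]],[[0,0,0],[0,0,0]],[[0,0,0],[0,0,0]]]}}

```text
time_s: 18.9
tool_pos: [0.6358, -0.1528, 0.0267]
tool_rot: [179.8, -0.9, -179.3]
force: [-18.8, 2.8, 21.3]
grip_width: 0.0354
```

Call:
{"method": "apply_moves", "body": {"targets": [[[0,0,10],[0,0,0]],[[0,0,30],[0,0,0]],[[0,0,60],[0,0,0]],[[0,0,90],[0,0,0]],[[0,0,100],[0,0,0]],[[0,0,100],[0,0,0]]], "squeeze": 35}}

```text
time_s: 19.5
tool_pos: [0.6431, -0.1519, 0.1259]
tool_rot: [-180.0, -0.0, -179.2]
force: [1.0, -0.2, -8.8]
grip_width: 0.0358
```

Call:
{"method": "apply_moves", "body": {"targets": [[[-8,-40,0],[0,0,0.01]],[[-16,-80,0],[0,0,0.01]],[[-24,-120,0],[0,0,0.01]],[[-32,-160,0],[0,0,0.01]],[[-40,-190,0],[0,0,0.01]],[[-40,-200,0],[0,0,0.01]],[[-40,-200,0],[0,0,0.01]],[[-40,-200,0],[0,0,0.01]]]}}

```text
time_s: 20.3
tool_pos: [0.6027, -0.3497, 0.1234]
tool_rot: [179.8, -0.2, -178.6]
force: [0.9, 1.8, -8.1]
grip_width: 0.0357
```

Run:
```python
from h import *
p=shot('top'); a=p['image'][150:370,90:590]; cv2.imwrite('pics/t2.png',cv2.resize(a,(800,352),interpolation=cv2.INTER_CUBIC)[:,:,::-1])
for f in feet(p): print(f)
```

```text
(0.83, 460, -159, 4.4, 95, 76)
(0.48, 489, 535, -11.8, 222, 94)
(0.96, 458, -1, -7.0, 99, 78)
(0.88, 459, 150, -7.7, 98, 78)
(0.64, 649, -9, -13.4, 98, 77)
```

View pics/t2.png

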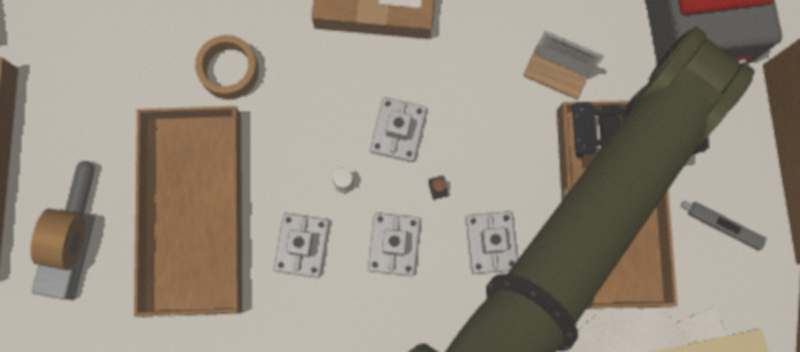

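The other four feet are where I left them, and the hand is over the far end of the right carton with nothing disturbed. I'll lower it.

Call:
{"method": "apply_moves", "body": {"targets": [[[-2,-2,-30],[0,0,0]],[[-2,-2,-60],[0,0,0]],[[-2,-2,-75],[0,0,0]],[[-2,-2,-82],[0,0,0]],[[-2,-2,-84],[0,0,0]],[[-2,-2,-84],[0,0,0]]]}}

```text
time_s: 21.25
tool_pos: [0.6021, -0.3543, 0.0432]
tool_rot: [-179.9, 0.1, -178.6]
force: [0.2, -0.7, -7.2]
grip_width: 0.0359
```

Call:
{"method": "apply_moves", "body": {"targets": [[[0,0,-1],[0,0,0]],[[0,0,-2],[0,0,0]],[[0,0,-3],[0,0,0]],[[0,0,-4],[0,0,0]],[[0,0,-4],[0,0,0]]]}}

```text
time_s: 21.75
tool_pos: [0.6012, -0.3536, 0.038]
tool_rot: [180.0, -0.0, -178.6]
force: [-0.2, -0.2, -8.6]
grip_width: 0.0357
```

Call:
{"method": "apply_moves", "body": {"targets": [[[0,0,-1],[0,0,0]],[[0,0,-2],[0,0,0]],[[0,0,-3],[0,0,0]],[[0,0,-4],[0,0,0]],[[0,0,-4],[0,0,0]]]}}

```text
time_s: 22.25
tool_pos: [0.6012, -0.3536, 0.0338]
tool_rot: [180.0, -0.0, -178.6]
force: [0.3, -0.4, -8.0]
grip_width: 0.0358
```

Call:
{"method": "apply_moves", "body": {"targets": [[[0,0,-0.7],[0,0,0]],[[0,0,-1.4],[0,0,0]],[[0,0,-1.4],[0,0,0]]]}}

```text
time_s: 22.55
tool_pos: [0.6013, -0.3538, 0.0327]
tool_rot: [180.0, 0.0, -178.6]
force: [-0.2, 0.6, -8.1]
grip_width: 0.0357
```

Call:
{"method": "apply_moves", "body": {"targets": [[[0,0,-0.5],[0,0,0]],[[0,0,-1],[0,0,0]],[[0,0,-1],[0,0,0]]]}}

```text
time_s: 22.85
tool_pos: [0.6015, -0.3538, 0.0325]
tool_rot: [180.0, 0.0, -178.6]
force: [-1.5, 0.9, -2.3]
grip_width: 0.0357
```

Call:
{"method": "apply_moves", "body": {"targets": [[[0,0,-0.5],[0,0,0]],[[0,0,-1],[0,0,0]],[[0,0,-1],[0,0,0]]]}}

```text
time_s: 23.15
tool_pos: [0.6021, -0.3539, 0.0318]
tool_rot: [-180.0, 0.1, -178.6]
force: [-1.0, 1.5, 4.2]
grip_width: 0.0358
```

Call:
{"method": "apply_moves", "body": {"targets": [[[0,0,0],[0,0,0]],[[0,0,0],[0,0,0]],[[0,0,0],[0,0,0]],[[0,0,0],[0,0,0]],[[0,0,30],[0,0,0]],[[0,0,70],[0,0,0]],[[0,0,90],[0,0,0]],[[0,0,90],[0,0,0]]], "hand": 60}}

```text
time_s: 23.95
tool_pos: [0.6034, -0.3556, 0.125]
tool_rot: [-179.8, 0.4, -178.6]
force: [0.5, -0.1, -0.3]
grip_width: 0.06
```

Call:
{"method": "apply_moves", "body": {"targets": [[[7,49,0],[0,0,-0.1]],[[14,98,0],[0,0,-0.2]],[[21,147,0],[0,0,-0.248]],[[28,196,0],[0,0,-0.248]],[[35,245,0],[0,0,-0.248]],[[42,294,0],[0,0,-0.248]],[[48,340,0],[0,0,-0.248]],[[48,346,0],[0,0,-0.248]]], "hand": 80}}

```text
time_s: 24.75
tool_pos: [0.6493, 0.0027, 0.1187]
tool_rot: [179.7, -0.2, 167.8]
force: [-0.5, 0.7, 0.0]
grip_width: 0.0798
```

Run:
```python
from h import *
p=shot('top'); a=p['image'][150:370,90:590]; cv2.imwrite('pics/t3.png',cv2.resize(a,(800,352),interpolation=cv2.INTER_CUBIC)[:,:,::-1])
for f in feet(p): print(f)
print(env.get_obs()['tool_pos'])
```

```text
(0.88, 461, -158, 4.1, 97, 78)
(0.59, 592, -370, 0.5, 94, 78)
(0.35, 759, -286, 63.4, 109, 96)
(0.75, 456, -31, -7.0, 94, 15)
(0.7, 459, 149, -9.1, 96, 76)
[ 0.64898601 -0.01060268  0.12054009]
```

View pics/t3.png

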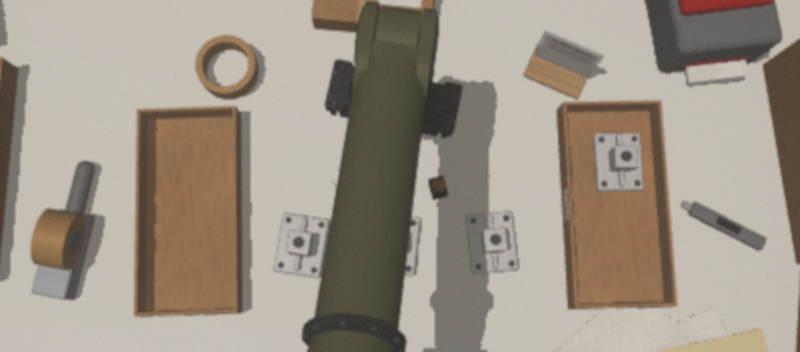

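C stands in the right carton, at crop (619,162). E was under the arm, so I'll grip it where I last measured it.

Call:
{"method": "apply_moves", "body": {"targets": [[[0,1,-40],[0,0,0]],[[0,1,-80],[0,0,0]],[[0,1,-93],[0,0,0]],[[0,1,-93],[0,0,0]],[[0,1,-93],[0,0,0]]], "squeeze": 25}}

```text
time_s: 25.6
tool_pos: [0.6504, -0.0078, 0.0292]
tool_rot: [180.0, 0.1, 167.1]
force: [0.0, -0.8, 0.5]
grip_width: 0.0802
```

Call:
{"method": "apply_moves", "body": {"targets": [[[0,0,0],[0,0,0]],[[0,0,0],[0,0,0]],[[0,0,0],[0,0,0]],[[0,0,0],[0,0,0]],[[0,0,0],[0,0,0]],[[0,0,0],[0,0,0]],[[0,0,0],[0,0,0]],[[0,0,0],[0,0,0]]], "hand": 30}}

```text
time_s: 26.4
tool_pos: [0.6491, -0.0079, 0.0277]
tool_rot: [-179.9, -0.0, 167.1]
force: [0.4, -2.5, 1.0]
grip_width: 0.0358
```

Call:
{"method": "apply_moves", "body": {"targets": [[[-5,0,-0.5],[0,0,0]],[[-10,0,-0.5],[0,0,0]],[[-15,0,-0.5],[0,0,0]],[[-20,0,-0.5],[0,0,0]]]}}

```text
time_s: 26.8
tool_pos: [0.6308, -0.0059, 0.0278]
tool_rot: [179.9, 0.2, 167.2]
force: [4.7, -0.5, -1.5]
grip_width: 0.0358
```

Call:
{"method": "apply_moves", "body": {"targets": [[[0,0,0],[0,0,0]],[[0,0,0],[0,0,0]],[[0,0,0],[0,0,0]],[[0,0,0],[0,0,0]]]}}

```text
time_s: 27.2
tool_pos: [0.6297, -0.0058, 0.0277]
tool_rot: [179.9, 0.0, 167.2]
force: [2.6, 2.8, 4.5]
grip_width: 0.0356
```

Call:
{"method": "apply_moves", "body": {"targets": [[[5,0,0],[0,0,0]],[[10,0,0],[0,0,0]],[[15,0,0],[0,0,0]],[[20,0,0],[0,0,0]]]}}

```text
time_s: 27.6
tool_pos: [0.6406, -0.0069, 0.027]
tool_rot: [-179.9, -1.1, 167.1]
force: [-20.6, 0.9, 21.9]
grip_width: 0.0362
```

Call:
{"method": "apply_moves", "body": {"targets": [[[0,0,0],[0,0,0]],[[0,0,0],[0,0,0]],[[0,0,0],[0,0,0]],[[0,0,0],[0,0,0]]]}}

```text
time_s: 28.0
tool_pos: [0.6421, -0.007, 0.027]
tool_rot: [-179.9, -0.9, 167.1]
force: [-16.8, 2.0, 18.3]
grip_width: 0.0359
```

Call:
{"method": "apply_moves", "body": {"targets": [[[0,0,10],[0,0,0]],[[0,0,30],[0,0,0]],[[0,0,60],[0,0,0]],[[0,0,90],[0,0,0]],[[0,0,105],[0,0,0]],[[0,0,105],[0,0,0]]], "squeeze": 35}}

```text
time_s: 28.6
tool_pos: [0.6498, -0.0072, 0.133]
tool_rot: [180.0, 0.1, 167.1]
force: [1.0, -0.4, -8.0]
grip_width: 0.0357
```

Call:
{"method": "apply_moves", "body": {"targets": [[[-20,-35,0],[0,0,0.08]],[[-44,-74,0],[0,0,0.16]],[[-68,-114,0],[0,0,0.245]],[[-92,-154,0],[0,0,0.245]],[[-116,-194,0],[0,0,0.245]],[[-138,-234,0],[0,0,0.245]],[[-160,-274,0],[0,0,0.245]],[[-182,-310,0],[0,0,0.245]]]}}

```text
time_s: 29.4
tool_pos: [0.4642, -0.3178, 0.1297]
tool_rot: [179.9, -0.2, -178.8]
force: [0.9, -0.5, -8.4]
grip_width: 0.0356
```

Call:
{"method": "apply_moves", "body": {"targets": [[[-16,-28,0],[0,0,0]],[[-22,-36,0],[0,0,0]],[[-22,-36,-20],[0,0,0]],[[-22,-36,-55],[0,0,0]],[[-22,-36,-80],[0,0,0]],[[-22,-36,-88],[0,0,0]],[[-22,-36,-88],[0,0,0]],[[-22,-36,-88],[0,0,0]]]}}

```text
time_s: 30.2
tool_pos: [0.4458, -0.3531, 0.0447]
tool_rot: [-180.0, 0.0, -178.8]
force: [0.9, -0.2, -7.8]
grip_width: 0.0354
```

Call:
{"method": "apply_moves", "body": {"targets": [[[0,0,-3],[0,0,0]],[[0,0,-6],[0,0,0]],[[0,0,-9],[0,0,0]],[[0,0,-10],[0,0,0]],[[0,0,-11],[0,0,0]],[[0,0,-11],[0,0,0]]]}}

```text
time_s: 30.8
tool_pos: [0.4453, -0.3528, 0.0332]
tool_rot: [180.0, 0.0, -178.8]
force: [-0.8, -0.9, -9.1]
grip_width: 0.0355
```

Call:
{"method": "apply_moves", "body": {"targets": [[[0,0,-0.5],[0,0,0]],[[0,0,-1],[0,0,0]],[[0,0,-1],[0,0,0]]]}}

```text
time_s: 31.1
tool_pos: [0.4455, -0.3528, 0.0328]
tool_rot: [180.0, 0.0, -178.8]
force: [-1.6, 1.9, -2.3]
grip_width: 0.0359
```

Call:
{"method": "apply_moves", "body": {"targets": [[[0,0,-0.5],[0,0,0]],[[0,0,-1],[0,0,0]],[[0,0,-1],[0,0,0]]]}}

```text
time_s: 31.4
tool_pos: [0.4462, -0.3528, 0.032]
tool_rot: [-180.0, 0.1, -178.8]
force: [-1.3, 2.9, 4.8]
grip_width: 0.0357
```

Call:
{"method": "apply_moves", "body": {"targets": [[[0,0,0],[0,0,0]],[[0,0,0],[0,0,0]],[[0,0,0],[0,0,0]],[[0,0,0],[0,0,0]],[[0,0,30],[0,0,0]],[[0,0,70],[0,0,0]],[[0,0,90],[0,0,0]],[[0,0,90],[0,0,0]]], "hand": 60}}

```text
time_s: 32.2
tool_pos: [0.4472, -0.3546, 0.1246]
tool_rot: [-179.8, 0.3, -178.8]
force: [0.0, -1.4, -0.5]
grip_width: 0.0599
```

Run:
```python
from h import *
for n in ['top']:
  for f in feet(shot(n)): print(f)
print(env.get_obs()['tool_pos'])
```

```text
(0.74, 461, -158, 4.5, 101, 77)
(0.9, 591, -370, 0.7, 96, 77)
(0.8, 460, 0, -6.8, 99, 76)
(0.72, 460, 149, -8.5, 99, 76)
(0.61, 411, -339, 89.7, 47, 26)
[ 0.44465602 -0.35232043  0.11998955]
```

Call:
{"method": "apply_moves", "body": {"targets": [[[4,48,0],[0,0,0.056]],[[8,96,0],[0,0,0.056]],[[12,144,0],[0,0,0.056]],[[16,194,0],[0,0,0.056]],[[16,194,0],[0,0,0.056]],[[16,194,-40],[0,0,0.056]],[[16,194,-80],[0,0,0.056]],[[16,194,-92],[0,0,0.056]]], "hand": 80, "squeeze": 35}}

```text
time_s: 33.35
tool_pos: [0.4578, -0.1583, 0.0255]
tool_rot: [179.9, -0.4, -175.6]
force: [-1.2, -0.3, -0.3]
grip_width: 0.0801
```

Call:
{"method": "apply_moves", "body": {"targets": [[[0,0,0],[0,0,0]],[[0,0,0],[0,0,0]],[[0,0,0],[0,0,0]],[[0,0,0],[0,0,0]],[[0,0,0],[0,0,0]],[[0,0,0],[0,0,0]],[[0,0,0],[0,0,0]],[[0,0,0],[0,0,0]]], "hand": 30}}

```text
time_s: 34.15
tool_pos: [0.4616, -0.1583, 0.0296]
tool_rot: [180.0, 0.0, -175.6]
force: [-1.1, 1.9, 5.3]
grip_width: 0.0356
```

Call:
{"method": "apply_moves", "body": {"targets": [[[0,0,10],[0,0,0]],[[0,0,40],[0,0,0]],[[0,0,80],[0,0,0]],[[0,0,105],[0,0,0]],[[0,0,105],[0,0,0]]]}}

```text
time_s: 34.65
tool_pos: [0.4631, -0.1596, 0.1369]
tool_rot: [-179.9, 0.3, -175.6]
force: [1.3, -0.6, -9.7]
grip_width: 0.0358
```

Call:
{"method": "apply_moves", "body": {"targets": [[[10,32,0],[0,0,-0.038]],[[24,76,0],[0,0,-0.038]],[[38,120,0],[0,0,-0.038]],[[52,164,0],[0,0,-0.038]],[[66,208,0],[0,0,-0.038]],[[80,252,0],[0,0,-0.038]],[[94,296,0],[0,0,-0.038]],[[108,340,0],[0,0,-0.038]]]}}

```text
time_s: 35.45
tool_pos: [0.5675, 0.1821, 0.1304]
tool_rot: [-179.9, -0.3, -177.8]
force: [2.0, -0.4, -8.1]
grip_width: 0.0358
```

Call:
{"method": "apply_moves", "body": {"targets": [[[14,44,0],[0,0,0]],[[28,88,0],[0,0,0]],[[38,120,0],[0,0,0]],[[45,142,0],[0,0,0]],[[47,149,0],[0,0,0]],[[47,149,0],[0,0,0]],[[47,149,0],[0,0,0]]]}}

```text
time_s: 36.15
tool_pos: [0.6155, 0.3277, 0.1318]
tool_rot: [-179.8, -0.2, -177.8]
force: [0.4, -1.0, -7.9]
grip_width: 0.036
```

Run:
```python
from h import *
o=env.get_obs();print(o['tool_pos'],o['tool_rot'][2],o['qpos'][6])
p=env.read_camera('wrist'); save(p,'w2')
```

```text
[0.61551869 0.32765499 0.13177682] -177.84001588042617 67.55078379839756
```

View pics/w2.png

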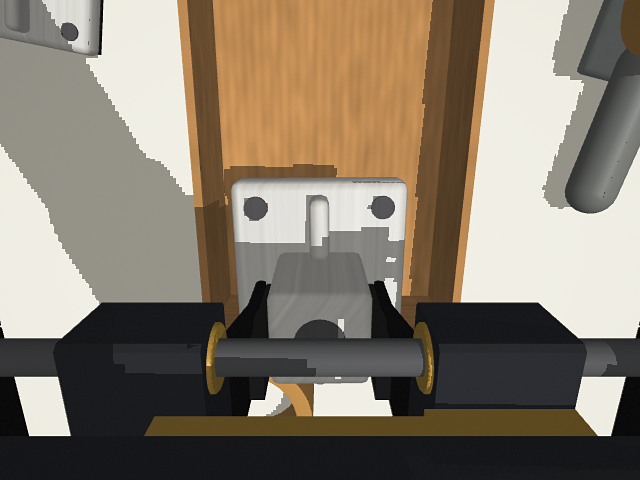

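The held foot at px 233–407 sits between the carton walls with room on both sides. I'll lower it.

Call:
{"method": "apply_moves", "body": {"targets": [[[1,3,-30],[0,0,0]],[[1,3,-60],[0,0,0]],[[1,3,-80],[0,0,0]],[[1,3,-87],[0,0,0]],[[1,3,-89],[0,0,0]],[[1,3,-89],[0,0,0]],[[1,3,-89],[0,0,0]]]}}

```text
time_s: 36.9
tool_pos: [0.6186, 0.3335, 0.0472]
tool_rot: [179.9, 0.2, -177.8]
force: [-0.6, 0.9, -8.2]
grip_width: 0.0361
```

Call:
{"method": "apply_moves", "body": {"targets": [[[0,0,-3],[0,0,0]],[[0,0,-6],[0,0,0]],[[0,0,-8],[0,0,0]],[[0,0,-9],[0,0,0]],[[0,0,-10],[0,0,0]],[[0,0,-10],[0,0,0]]]}}

```text
time_s: 37.5
tool_pos: [0.6172, 0.3332, 0.035]
tool_rot: [-180.0, -0.0, -177.7]
force: [0.2, 0.5, -9.2]
grip_width: 0.0361
```

Call:
{"method": "apply_moves", "body": {"targets": [[[0,0,-0.5],[0,0,0]],[[0,0,-1],[0,0,0]],[[0,0,-1],[0,0,0]]]}}

```text
time_s: 37.8
tool_pos: [0.6176, 0.3334, 0.0348]
tool_rot: [180.0, 0.0, -177.8]
force: [-1.3, -0.7, -5.8]
grip_width: 0.0359
```

Call:
{"method": "apply_moves", "body": {"targets": [[[0,0,-0.5],[0,0,0]],[[0,0,-1],[0,0,0]],[[0,0,-1],[0,0,0]]]}}

```text
time_s: 38.1
tool_pos: [0.6179, 0.3335, 0.0347]
tool_rot: [179.9, 0.1, -177.8]
force: [-3.7, -1.8, 2.6]
grip_width: 0.0359
```

Contact felt; the load is transferred. I'll release, rise and look.

Call:
{"method": "apply_moves", "body": {"targets": [[[0,0,0],[0,0,0]],[[0,0,0],[0,0,0]],[[0,0,0],[0,0,0]],[[0,0,0],[0,0,0]],[[0,0,30],[0,0,0]],[[0,0,70],[0,0,0]],[[0,0,90],[0,0,0]],[[0,0,90],[0,0,0]]], "hand": 60}}

```text
time_s: 38.9
tool_pos: [0.6199, 0.3344, 0.1278]
tool_rot: [179.8, 0.4, -177.8]
force: [1.2, 0.6, 1.0]
grip_width: 0.0601
```

Call:
{"method": "apply_moves", "body": {"targets": [[[-20,-40,0],[0,0,0]],[[-40,-80,0],[0,0,0]],[[-60,-120,0],[0,0,0]],[[-80,-160,0],[0,0,0]],[[-80,-180,0],[0,0,0]],[[-80,-180,0],[0,0,0]]], "hand": 80}}

```text
time_s: 39.5
tool_pos: [0.5367, 0.149, 0.1224]
tool_rot: [-179.9, -0.1, -178.1]
force: [0.8, 0.5, -0.3]
grip_width: 0.0796
```

Run:
```python
from h import *
p=shot('top'); a=p['image'][150:370,90:590]; cv2.imwrite('pics/t4.png',cv2.resize(a,(800,352),interpolation=cv2.INTER_CUBIC)[:,:,::-1])
for f in feet(p): print(f)
print('side')
p=shot('side')
for r in env.regions_of(p,'foot1_mid'): 
    c=((r['rect'][0]+r['rect'][2])/2,(r['rect'][1]+r['rect'][3])/2); print(r['conf'],atz(p,c,.025).round(3))
o=env.get_obs();print(o['tool_pos'],o['tool_rot'])
```

```text
(0.67, 618, 333, 3.0, 97, 77)
(0.56, 593, -370, -0.3, 94, 79)
(0.94, 461, 0, -7.0, 98, 76)
(0.58, 757, 279, 24.2, 115, 100)
(0.65, 445, -355, 1.2, 94, 75)
side
0.63 [0.75  0.261 0.025]
0.56 [0.652 0.349 0.025]
0.45 [0.458 0.134 0.025]
[0.53730281 0.15414592 0.12293478] [-1.79991655e+02 -1.21171683e-02 -1.77670981e+02]
```

View pics/t4.png

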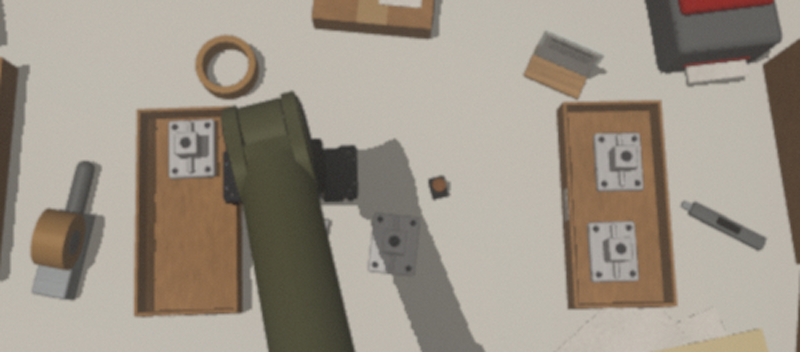

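A stands at (618,333), which matches the tool's position. B hasn't moved and both feet in the right carton are standing. Next is D.

Call:
{"method": "apply_moves", "body": {"targets": [[[-40,-3,0],[0,0,-0.1]],[[-77,-5,0],[0,0,-0.19]],[[-77,-5,0],[0,0,-0.19]],[[-77,-5,-40],[0,0,-0.19]],[[-77,-5,-80],[0,0,-0.19]],[[-77,-5,-95],[0,0,-0.19]],[[-77,-5,-95],[0,0,-0.19]],[[-77,-5,-95],[0,0,-0.19]]]}}

```text
time_s: 40.75
tool_pos: [0.4612, 0.1484, 0.0287]
tool_rot: [180.0, 0.0, 171.4]
force: [0.2, 0.6, 1.5]
grip_width: 0.0798
```

Call:
{"method": "apply_moves", "body": {"targets": [[[0,0,0],[0,0,0]],[[0,0,0],[0,0,0]],[[0,0,0],[0,0,0]],[[0,0,0],[0,0,0]],[[0,0,0],[0,0,0]],[[0,0,0],[0,0,0]],[[0,0,0],[0,0,0]],[[0,0,0],[0,0,0]]], "hand": 30}}

```text
time_s: 41.55
tool_pos: [0.4604, 0.1488, 0.0283]
tool_rot: [180.0, 0.0, 171.4]
force: [0.2, 1.3, 0.5]
grip_width: 0.0359
```

Call:
{"method": "apply_moves", "body": {"targets": [[[0,0,10],[0,0,0]],[[0,0,40],[0,0,0]],[[0,0,80],[0,0,0]],[[0,0,105],[0,0,0]],[[0,0,105],[0,0,0]]]}}

```text
time_s: 42.05
tool_pos: [0.4622, 0.1485, 0.1361]
tool_rot: [179.8, 0.3, 171.3]
force: [1.4, 0.4, -9.1]
grip_width: 0.0354
```

Call:
{"method": "apply_moves", "body": {"targets": [[[-12,38,0],[0,0,0.1]],[[-26,82,0],[0,0,0.189]],[[-39,126,0],[0,0,0.189]],[[-50,162,0],[0,0,0.189]],[[-54,174,0],[0,0,0.189]],[[-54,175,0],[0,0,0.189]],[[-54,175,0],[0,0,0.189]]]}}

```text
time_s: 42.75
tool_pos: [0.4057, 0.3211, 0.131]
tool_rot: [-179.8, -0.1, -177.8]
force: [0.5, -0.4, -9.9]
grip_width: 0.0358
```

Call:
{"method": "apply_moves", "body": {"targets": [[[0,0,-30],[0,0,0]],[[0,0,-60],[0,0,0]],[[0,0,-78],[0,0,0]],[[0,0,-84],[0,0,0]],[[0,0,-86],[0,0,0]],[[0,0,-86],[0,0,0]],[[0,0,-86],[0,0,0]]]}}

```text
time_s: 43.45
tool_pos: [0.4074, 0.3237, 0.0485]
tool_rot: [179.9, 0.1, -177.8]
force: [0.3, -0.6, -8.3]
grip_width: 0.0359
```

Call:
{"method": "apply_moves", "body": {"targets": [[[0,0,-4],[0,0,0]],[[0,0,-8],[0,0,0]],[[0,0,-11],[0,0,0]],[[0,0,-12],[0,0,0]],[[0,0,-13],[0,0,0]],[[0,0,-13],[0,0,0]]]}}

```text
time_s: 44.05
tool_pos: [0.4062, 0.3232, 0.034]
tool_rot: [-180.0, -0.0, -177.8]
force: [-0.0, -0.5, -7.8]
grip_width: 0.0357
```

Call:
{"method": "apply_moves", "body": {"targets": [[[0,0,-0.5],[0,0,0]],[[0,0,-1],[0,0,0]],[[0,0,-1],[0,0,0]]]}}

```text
time_s: 44.35
tool_pos: [0.4065, 0.3234, 0.0334]
tool_rot: [180.0, 0.0, -177.8]
force: [0.2, -0.0, -7.3]
grip_width: 0.0363
```

Call:
{"method": "apply_moves", "body": {"targets": [[[0,0,-0.5],[0,0,0]],[[0,0,-1],[0,0,0]],[[0,0,-1],[0,0,0]]]}}

```text
time_s: 44.65
tool_pos: [0.4067, 0.3236, 0.0333]
tool_rot: [180.0, 0.0, -177.8]
force: [-3.2, -3.0, 4.0]
grip_width: 0.0354
```

Call:
{"method": "apply_moves", "body": {"targets": [[[0,0,0],[0,0,0]],[[0,0,0],[0,0,0]],[[0,0,0],[0,0,0]],[[0,0,0],[0,0,0]],[[0,0,30],[0,0,0]],[[0,0,70],[0,0,0]],[[0,0,90],[0,0,0]],[[0,0,90],[0,0,0]]], "hand": 60}}

```text
time_s: 45.45
tool_pos: [0.4084, 0.3251, 0.1258]
tool_rot: [179.7, 0.3, -177.8]
force: [-0.3, 1.3, -0.6]
grip_width: 0.0598
```

Call:
{"method": "apply_moves", "body": {"targets": [[[13,-48,0],[0,0,0]],[[26,-96,0],[0,0,0]],[[39,-144,0],[0,0,0]],[[52,-192,0],[0,0,0]],[[56,-230,0],[0,0,0]],[[56,-230,0],[0,0,0]]], "hand": 80}}

```text
time_s: 46.05
tool_pos: [0.4625, 0.0868, 0.1213]
tool_rot: [-179.9, -0.1, -178.3]
force: [-0.1, 0.2, -0.0]
grip_width: 0.08
```

Run:
```python
from h import *
p=shot('top')
for f in feet(p): print(f)
o=env.get_obs();print(o['tool_pos'],o['tool_rot'])
```

```text
(0.91, 618, 331, 2.3, 97, 74)
(0.97, 592, -370, 0.5, 94, 78)
(0.88, 459, -5, -5.4, 96, 70)
(0.61, 404, 322, 1.7, 98, 77)
(0.71, 444, -353, -0.3, 98, 80)
[0.46196547 0.09460988 0.12188438] [-1.79993947e+02 -2.28870324e-02 -1.77658269e+02]
```

Call:
{"method": "apply_moves", "body": {"targets": [[[-1,-45,0],[0,0,-0.1]],[[-1,-90,0],[0,0,-0.162]],[[-1,-94,0],[0,0,-0.162]],[[-1,-94,-40],[0,0,-0.162]],[[-1,-94,-80],[0,0,-0.162]],[[-1,-94,-94],[0,0,-0.162]],[[-1,-94,-94],[0,0,-0.162]],[[-1,-94,-94],[0,0,-0.162]]]}}

```text
time_s: 47.2
tool_pos: [0.4617, 0.0, 0.0285]
tool_rot: [-180.0, 0.0, 173.0]
force: [0.6, 1.0, -0.1]
grip_width: 0.08
```

Call:
{"method": "apply_moves", "body": {"targets": [[[0,0,0],[0,0,0]],[[0,0,0],[0,0,0]],[[0,0,0],[0,0,0]],[[0,0,0],[0,0,0]],[[0,0,0],[0,0,0]],[[0,0,0],[0,0,0]],[[0,0,0],[0,0,0]],[[0,0,0],[0,0,0]]], "hand": 30}}

```text
time_s: 48.0
tool_pos: [0.4614, -0.0005, 0.0283]
tool_rot: [180.0, 0.0, 172.9]
force: [-0.4, 1.0, 0.9]
grip_width: 0.0358
```

Call:
{"method": "apply_moves", "body": {"targets": [[[0,0,10],[0,0,0]],[[0,0,40],[0,0,0]],[[0,0,80],[0,0,0]],[[0,0,115],[0,0,0]],[[0,0,115],[0,0,0]]]}}

```text
time_s: 48.5
tool_pos: [0.464, -0.0009, 0.1472]
tool_rot: [179.9, 0.4, 172.9]
force: [2.0, 0.2, -10.1]
grip_width: 0.0356
```

Call:
{"method": "apply_moves", "body": {"targets": [[[6,38,0],[0,0,0.08]],[[13,84,0],[0,0,0.161]],[[20,131,0],[0,0,0.161]],[[27,178,0],[0,0,0.161]],[[34,224,0],[0,0,0.161]],[[41,270,0],[0,0,0.161]],[[47,306,0],[0,0,0.161]],[[50,328,0],[0,0,0.161]]]}}

```text
time_s: 49.3
tool_pos: [0.5087, 0.3305, 0.1393]
tool_rot: [-179.9, -0.3, -177.6]
force: [-0.4, -0.1, -9.4]
grip_width: 0.0355
```

Call:
{"method": "apply_moves", "body": {"targets": [[[0,0,-20],[0,0,0]],[[0,0,-40],[0,0,0]],[[0,0,-50],[0,0,0]],[[0,0,-50],[0,0,0]],[[0,0,-50],[0,0,0]]]}}

```text
time_s: 49.8
tool_pos: [0.5111, 0.3267, 0.0925]
tool_rot: [-180.0, -0.1, -177.9]
force: [-0.2, 0.1, -9.1]
grip_width: 0.0359
```

Run:
```python
from h import *
o=env.get_obs();print(o['tool_pos'],o['tool_rot'])
p=env.read_camera('wrist'); save(p,'w3')
```

```text
[0.51106182 0.32668073 0.09254919] [-1.79951597e+02 -5.71990617e-02 -1.77898962e+02]
```

View pics/w3.png

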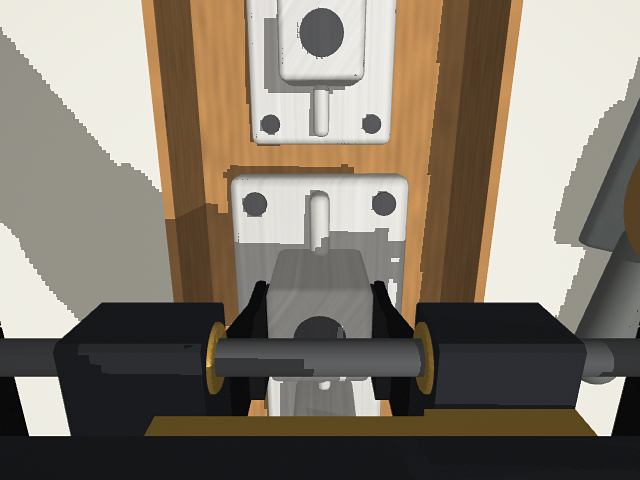

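The near foot's edge is at row 143 and the held foot's at row 175, so there is a clear gap and the slot is free. I'll lower it.

Call:
{"method": "apply_moves", "body": {"targets": [[[0,0,-20],[0,0,0]],[[0,0,-36],[0,0,0]],[[0,0,-42],[0,0,0]],[[0,0,-45],[0,0,0]],[[0,0,-45],[0,0,0]],[[0,0,-45],[0,0,0]]]}}

```text
time_s: 50.45
tool_pos: [0.5119, 0.3276, 0.049]
tool_rot: [180.0, 0.1, -177.9]
force: [-0.2, 0.4, -9.5]
grip_width: 0.036
```

Call:
{"method": "apply_moves", "body": {"targets": [[[0,0,-3],[0,0,0]],[[0,0,-6],[0,0,0]],[[0,0,-8],[0,0,0]],[[0,0,-9],[0,0,0]],[[0,0,-9],[0,0,0]]]}}

```text
time_s: 50.95
tool_pos: [0.5111, 0.3272, 0.0389]
tool_rot: [-180.0, -0.0, -177.9]
force: [-0.5, -0.4, -9.1]
grip_width: 0.0355
```

Call:
{"method": "apply_moves", "body": {"targets": [[[0,0,-2],[0,0,0]],[[0,0,-3.5],[0,0,0]],[[0,0,-4.5],[0,0,0]],[[0,0,-5],[0,0,0]],[[0,0,-5],[0,0,0]]]}}

```text
time_s: 51.45
tool_pos: [0.5112, 0.3272, 0.0341]
tool_rot: [-180.0, -0.0, -177.9]
force: [-0.5, 0.8, -9.7]
grip_width: 0.0358
```

Call:
{"method": "apply_moves", "body": {"targets": [[[0,0,-0.5],[0,0,0]],[[0,0,-1],[0,0,0]],[[0,0,-1],[0,0,0]]]}}

```text
time_s: 51.75
tool_pos: [0.5114, 0.3273, 0.0334]
tool_rot: [180.0, 0.0, -177.9]
force: [0.0, 0.5, -7.7]
grip_width: 0.0359
```

Call:
{"method": "apply_moves", "body": {"targets": [[[0,0,-0.5],[0,0,0]],[[0,0,-1],[0,0,0]],[[0,0,-1],[0,0,0]]]}}

```text
time_s: 52.05
tool_pos: [0.5117, 0.3275, 0.0333]
tool_rot: [180.0, 0.0, -177.9]
force: [-1.9, -1.6, 0.8]
grip_width: 0.0354
```

Call:
{"method": "apply_moves", "body": {"targets": [[[0,0,0],[0,0,0]],[[0,0,0],[0,0,0]],[[0,0,0],[0,0,0]],[[0,0,0],[0,0,0]],[[0,0,30],[0,0,0]],[[0,0,75],[0,0,0]],[[0,0,110],[0,0,0]],[[0,0,110],[0,0,0]]], "hand": 60}}

```text
time_s: 52.85
tool_pos: [0.5148, 0.3294, 0.1485]
tool_rot: [179.6, 0.5, -177.9]
force: [1.1, 0.3, -0.4]
grip_width: 0.0602
```

Call:
{"method": "apply_moves", "body": {"targets": [[[0,-48,0],[0,0,0]],[[0,-96,0],[0,0,0]],[[0,-144,0],[0,0,0]],[[0,-192,0],[0,0,0]],[[0,-240,0],[0,0,0]],[[0,-288,20],[0,0,0]],[[0,-320,20],[0,0,0]],[[0,-320,20],[0,0,0]]]}}

```text
time_s: 53.65
tool_pos: [0.5115, 0.0008, 0.1628]
tool_rot: [-179.9, 0.1, -178.4]
force: [0.6, -0.1, -0.6]
grip_width: 0.0601
```

Run:
```python
from h import *
p=shot('top'); a=p['image'][150:370,90:590]; cv2.imwrite('pics/t5.png',cv2.resize(a,(800,352),interpolation=cv2.INTER_CUBIC)[:,:,::-1])
for f in feet(p): print(f)
p=shot('side'); a=p['image'][100:480,140:460]; cv2.imwrite('pics/s5.png',cv2.resize(a,(500,594),interpolation=cv2.INTER_CUBIC)[:,:,::-1])
```

```text
(0.78, 617, 333, 1.8, 96, 76)
(0.81, 593, -370, -0.3, 94, 79)
(0.68, 510, 326, 2.3, 97, 76)
(0.54, 445, -354, 1.4, 99, 78)
(0.86, 404, 323, 1.7, 99, 80)
```

View pics/t5.png

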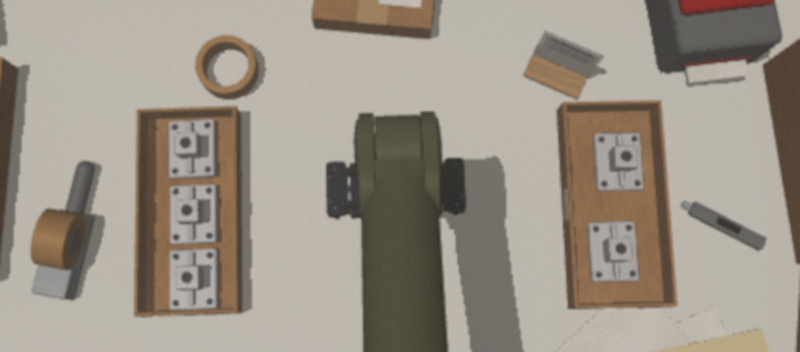

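View pics/s5.png

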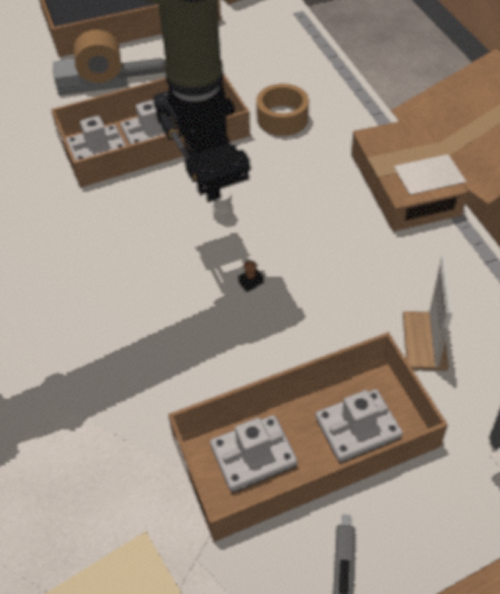

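All five feet stand flat in their cartons: three on the left at crop (190,148), (193,213) and (193,278), and two on the right at (619,162) and (613,250). The bench is clear, the bystanders are where they were, and the hand is free. I'll hand in the job.

```bash
python3 -c "
from cell import env
print(env.sign_off())"
```

```text
the job is handed in; nothing more can be done
None
```

I sorted all five feet that were on the bench and handed the job in at about 54 s on the robot's clock; no verdict was reported. The slip stand is behind the right carton, so that is the customer's.

- **Gripping, right carton:** two feet. They dragged at about 0.67–0.69 of their load and still held 16.8 to 18.8 N (over half of the load) after the last stop.
- **Slippery, left carton:** three feet. They read about 0.27–0.36 while moving and 0–0.15 once stopped.
- **Putting down:** each foot was lowered slowly until the wrist force showed it resting on the floor, then released. The wrist read at most about 5 N of press when I let go.

**Last checks:** the top and side pictures show all five feet standing flat inside the walls. The bystanders look unmoved, the bench is clear of feet and the hand is clear of everything.

**Readings that disagreed:**
- **Slippery drag:** the slippery feet dragged harder than the stated 0.15 while moving. They were still clearly apart from the gripping ones, so I sorted on that difference and on the force left after stopping.
- **Shifted foot:** the first foot placed in the right carton was later seen about 16 mm from where I had set it, probably the announced knock. It is still well inside the carton, so I left it.

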